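Reverse the finishing kit onto the other rack

ROBOT

A 6-joint arm with a two-finger parallel gripper is mounted at the origin on the work surface; the furniture and walls round the work are solid. World frame = base frame: x ahead of the robot, y to its left, z up, the work surface at z = 0. Lengths are in m, angles in rad, forces in N, time in s.
With the tool pointing down it reaches from about 0.325 to 0.775 m from the base axis. Payload 5.5 kg.
Tool frame: the origin (TCP) lies at the very end of the fingers, on their centre line; the grasp point (between the pads) lies 19 mm behind it (bot.grasp_offset is the distance from the TCP to the grasp point, in m); z points along the fingers, y is the line along which they close (so a half turn about z gives the same grasp; the last joint's range is limited). The gripper opens to 85 mm and grips with 20 to 120 N. Pads are 22 mm wide; open, the fingers measure 114 mm over their backs; the gripper's body (76 mm by 85 mm) begins 54 mm behind the grasp point. The pads swing forward as they close: fully open they stand 13 mm farther back than shut.
Start: joints at [-1.203, 0.091, 1.231, -0, 1.82, -0.057], TCP at [0.247, -0.547, 0.231] pointing down, gripper open.
Joint ranges: [-2.87, 2.87], [-0.86, 2.18], [0.17, 2.46], [-1.51, 4.65], [0.06, 2.69], [-2.65, 2.65]. Speed limits (rad/s): [2.57, 2.57, 3.01, 3.14, 3.14, 3.14].

INTERFACE

Orientations are given as a unit quaternion [x, y, z, w].
In Python, from plant import bot, optics gives the robot as it stands. The module is installed in compiled form; this text tells all that it offers.
- The arm moves only by the tool step_arm, never from a script. Its argument "plan" is a list that holds one entry, the list of rows, each a list of 7 numbers: the shift along the tool's x, y, z as a fraction of full scale, then the turn, a rotation vector about the tool's x, y, z as a fraction of full scale, then the opening, from 0 (shut) to 1 (fully open). In form: [[[dx, dy, dz, rx, ry, rz, fingers], ...]]. A call has 1 to 12 rows; each row shifts and turns the commanded pose from where the row before left it, along the tool's axes as they then stand; what a row does not reach is not made up. Full scale, the value 1, is 25 mm for a shift and 10 degrees for a turn. A row lasts 1/8 s, in which the tool goes at most 62.5 mm and 10.7 degrees, less where a joint would pass 70% of its speed; a pose out of reach is approached as far as the arm can. A call with a number of a shift or a turn outside -1 to 1 is refused whole. A call with a gripper value outside its range is refused whole. The fingers move at their own pace and stop on an object; "grip_force" is the grip in N (left out, the last holds). Time passes only in rows, so rows that do not move let the fingers close. It gives the time, the measured TCP pose, the force, the opening and the grip force at its end, in the units of the state.
- bot.sense(): the state, without advancing time (a new reading comes with each control period).
- optics.get_image(name): name is "scene" or "top"; returns a dict with "img" (480x640x3 uint8, blue, green, red), "depth" (480x640 float32, m along the optical axis (not along the pixel's ray), 0 where there is no reading), "fx", "fy", "cx", "cy" (pixels), "eye" and "attitude" of the camera in the world. Camera axes: x right, y down, z forward; pixel columns grow to the right and rows downward; lengths in m; the calibration is good to about 2 mm. A picture is of the moment at which its call begins.
- bot.hand_in(): hands the job in; it is judged then, once.
Trained networks look in a picture, given as the dict that the camera call returned (one of the last four; its "shot" number tells which), for a name from the list of things; names that differ only in an ending like _2 or _b are one class to them, and where a whole thing is asked for, a point or a joint stands for the part that bears it (a point fixed in the world has none). Each returns a list of dicts, best first, with "score" (0 to 1); they miss things now and then, are a little off and sometimes report something else, mostly with a low value. They report only what shows in the picture. A call takes as long as a camera call. They do not tell look-alikes from the thing itself.
- optics.look_for(picture, label): "xyz" ([x, y, z] in m, in world coordinates, good to about 4 mm: the middle of the surface that is visible of it).
The state is a dict: "time_s": time; "qpos": joint angles; "joint_vel": joint speeds; "tau": joint torques, N m; "tcp_pos": TCP position; "tool_rot": TCP orientation; "ft_force": force on the tool from outside, world axes, zero at the start; "ft_torque": the same for the moment, N m; "gripper_width": finger opening in m; "finger_force": force on a finger pad.
Only numpy, scipy, OpenCV 4.12 (cv2) and the standard library are available. Lean on these libraries where they do the work, as an engineer would, in place of code of your own. Each camera call takes 0.05 s, during which the arm holds its last target. There are 200 camera calls.

TASK

Move the four things of the finishing kit from the full rack to the empty rack beside it, in the reverse order for the return pass: as you face the racks from the robot, the thing that stood leftmost goes into the rightmost bay, the second from left into the second from right, and so on. Stand each one upright in the middle of its bay, square between the dividers, without letting anything topple on the way, and leave the roll of tape and the hammer where they lie.

Things in the scene. Friction and masses are not known exactly. Their poses are not given: they have to be found in the camera images.
- full_rack: Rack holding the four things at the start; either the nearer or the farther. Fixed grey board, 80 x 385 x 10 mm, with 5 dark wooden dividers across it (5 mm thick, 14 mm above the board) making a row of 4 bays, each 90 mm clear along the row, long sides open. Origin: centre of underside; x across the row, away from the robot; y along it, to the left. Bay centres y = 142.5, 47.5, -47.5, -142.5 mm, x = 0; floor z = 10 mm.
- empty_rack: Rack empty at the start, parallel to the full one, 120 mm from it (centres). Fixed grey board, 80 x 385 x 10 mm, with 5 dark wooden dividers across it (5 mm thick, 14 mm above the board) making a row of 4 bays, each 90 mm clear along the row, long sides open. Origin: centre of underside; x across the row, away from the robot; y along it, to the left. Bay centres y = 142.5, 47.5, -47.5, -142.5 mm, x = 0; floor z = 10 mm.
- wax_pot: Lidded round white pot with a red lid, 61 mm across the lid, body 58 mm in diameter, 60 mm high. Origin: centre of the underside. It starts in one of the full rack's bays, within about 4 mm of the bay's centre, standing upright; z up.
- sanding_block: Brown cork sanding block, 40 x 70 x 26 mm (x, y, z; the lowest of the four). Origin: centre of the underside. It starts in one of the full rack's bays, within about 4 mm of the bay's centre, standing upright; x across its 40 mm width, y along its 70 mm length, its length along the rack's row (within 0.08 rad).
- battery_pack: Black cordless-tool battery, 53 x 74 mm, 58 mm high: lower part 52 x 72 mm up to 44 mm, narrower step (40 x 52 mm) above; 0.43 to 0.75 kg. Origin: centre of the underside. It starts in one of the full rack's bays, within about 4 mm of the bay's centre, standing upright; x across 53 mm, y along 74 mm, its length along the rack's row (within 0.08 rad).
- wood_block: Plain hardwood block, 50 x 60 mm, 45 mm high. Origin: centre of the underside. It starts in one of the full rack's bays, within about 4 mm of the bay's centre, standing upright; x across 50 mm, y along 60 mm, its length along the rack's row (within 0.08 rad).
- tape_roll: Bystander: roll of masking tape lying flat on the bench, 93 mm across, 24 mm high. Origin: centre of the underside. Not to be moved.
- hammer: Bystander: hammer lying on the bench, 109 x 242 x 26 mm (x, y, z). Origin: centre of the underside. Not to be moved.
There are look-alikes about, which are no part of the job. Of the things shaped like the battery_pack, the black one is meant.

How it is judged:
By the outcome, as a careful person would: the job done as asked, in the order asked, and still so for the second after the job is handed in, with the robot touching nothing.
It also fails if it takes over 96 s, if anything falls off the work surface, if the arm or the gripper's body presses on something with over 40 N, if the wrist force passes 120 N, or if a joint passes its speed limit or range.

## Working session

There is one attempt and no reset: what is moved stays moved. The work goes in short steps, Python scripts to look and compute and a tool call to move; the robot and the scene stay as the last step left them, time stands still between calls to the robot, and variables do not carry over. Pictures are saved under pics/ and viewed, at most 14 in all, crops included, and the job is handed in when it is done.

Besides the shell and the picture viewer there is one more tool, called after "Call:" as name(argument=value, ...) on one line, values as JSON. step_arm: Moves the arm, as the interface text tells. Its arguments: {"type":"object","properties":{"plan":{"type":"array"},"grip_force":{"type":"number"}},"required":["plan"]}

```bash
mkdir -p pics; python3 - <<'E'
from plant import bot, optics
import cv2,numpy as np
s=bot.sense();print(s['tcp_pos'],s['tool_rot'],s['gripper_width'],s['time_s'])
for n in("top","scene"):
    p=optics.get_image(n);cv2.imwrite(f"pics/{n}0.png",p['img'])
    print(n,p['fx'],p['cx'],p['cy'],p['eye'],p['attitude'])
    for l in("full_rack","empty_rack","wax_pot","sanding_block","battery_pack","wood_block","tape_roll","hammer"):
        print(l,[(np.round(d['xyz'],3).tolist(),round(d['score'],2)) for d in optics.look_for(p,l)])
E
```

```text
[ 0.24717955 -0.54640005  0.23015277] [ 9.77525514e-01  2.10814856e-01 -1.46200969e-04 -9.72286623e-04] 0.08500057977893838 0.0
top 557.9801394393695 317.2650930273408 240.55949090941246 [0.32610914 0.2502683  1.41721895] [ 0.71135008 -0.70128797  0.03530994 -0.0304869 ]
full_rack [([0.439, 0.203, 0.006], 0.84), ([0.469, 0.172, 0.034], 0.7)]
empty_rack [([0.536, 0.28, 0.007], 0.88)]
wax_pot [([0.352, 0.325, 0.072], 0.87)]
sanding_block [([0.464, 0.174, 0.036], 0.83)]
battery_pack [([0.41, 0.244, 0.069], 0.92), ([0.382, 0.714, 0.04], 0.81), ([0.274, 0.477, 0.055], 0.74), ([0.212, 0.332, 0.061], 0.6)]
wood_block [([0.521, 0.098, 0.055], 0.86)]
tape_roll [([0.401, -0.058, 0.02], 0.58)]
hammer [([0.349, -0.245, 0.023], 0.64)]
scene 557.115878867974 314.3611358932456 236.6419870343747 [1.31114    1.2965421  1.06662937] [ 0.31562116  0.83411926 -0.42723643 -0.14865188]
full_rack [([0.449, 0.237, 0.008], 0.95)]
empty_rack []
wax_pot [([0.368, 0.344, 0.063], 0.82)]
sanding_block [([0.476, 0.179, 0.032], 0.71)]
battery_pack [([0.285, 0.489, 0.044], 0.79), ([0.423, 0.258, 0.053], 0.77), ([0.223, 0.346, 0.042], 0.61), ([0.402, 0.733, 0.043], 0.56)]
wood_block []
tape_roll [([0.391, -0.04, 0.018], 0.7), ([0.476, 0.181, 0.031], 0.25)]
hammer [([0.341, -0.192, 0.024], 0.73)]
```

View pics/top0.png

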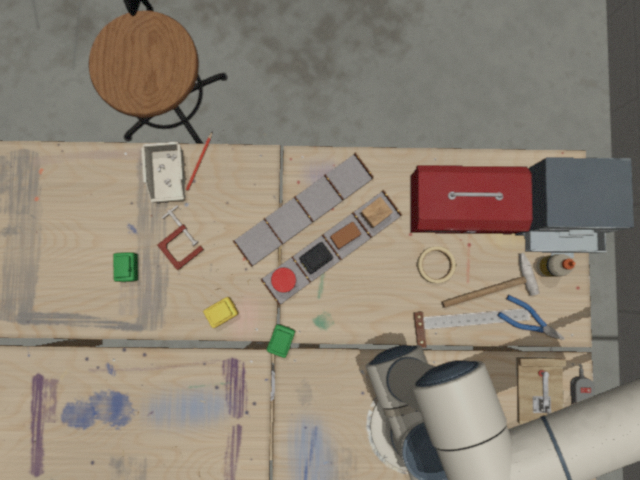

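View pics/scene0.png

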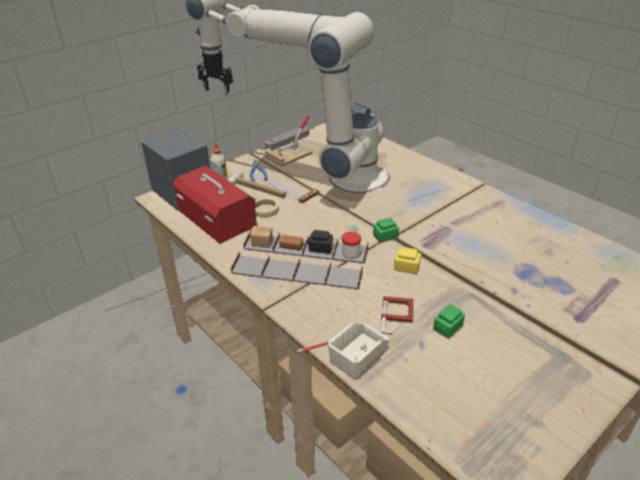

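The nearer rack is the full one. Left to right from the robot it holds the wax pot (283,280), black battery (316,257), cork block (345,236) and wood block (376,210). The look-alike batteries are green at (281,341) and (125,266) and yellow at (221,312). The black one at (316,257) is the one meant. Next I'll measure precisely and take one close crop.

```bash
cat > h.py <<'E'
from plant import bot, optics
import cv2,numpy as np
from scipy.spatial.transform import Rotation as R
def cloud(p):
    v,u=np.mgrid[:480,:640];d=p['depth']
    c=np.stack([(u-p['cx'])/p['fx']*d,(v-p['cy'])/p['fy']*d,d],-1)
    w=c@R.from_quat(p['attitude']).as_matrix().T+np.array(p['eye']);w[d==0]=np.nan
    return w
def proj(p,X):
    c=(np.array(X)-p['eye'])@R.from_quat(p['attitude']).as_matrix();return c[0]/c[2]*p['fx']+p['cx'],c[1]/c[2]*p['fy']+p['cy']
def rect(w,m):
    m=m.astype(np.uint8);n,l,st,_=cv2.connectedComponentsWithStats(m,connectivity=4)
    for i in range(1,n):
        if st[i,4]<60: continue
        P=w[l==i];r=cv2.minAreaRect((P[:,:2]*1000).astype(np.float32))
        yield st[i,4],np.round(r[0],1),np.round(r[1],1),round(r[2],1),round(float(np.median(P[:,2])),4),np.round(P[:,:2].mean(0)*1000,1)
def togo(x,y,z,yaw=None):
    s=bot.sense();T=R.from_quat(s['tool_rot']);d=T.inv().apply(np.array([x,y,z])-s['tcp_pos'])
    t=T.as_matrix()
    print('tool delta mm',np.round(d*1000,1),'/25:',np.round(d/.025,3),'ypos yaw',np.degrees(np.arctan2(t[1,1],t[0,1])).round(2),'z',t[:,2].round(4))
E
python3 - <<'E'
from h import *
p=optics.get_image("top");w=cloud(p)
reg=(w[...,0]>.25)&(w[...,0]<.72)&(w[...,1]>0.02)&(w[...,1]<.5)
print('bench z',np.nanmedian(w[250:300,330:400,2]), np.nanmedian(w[150:180,200:270,2]))
for lo,hi in((.0055,.03),(.028,.09)):
    print(lo)
    for r in rect(w,reg&(w[...,2]>lo)&(w[...,2]<hi)):print(*r)
cv2.imwrite("pics/crop.png",cv2.resize(p['img'][140:370,220:420],None,fx=2.6,fy=2.6,interpolation=cv2.INTER_CUBIC))
E
```

```text
bench z 0.0008831303100571564 0.0005020388071035331
0.0055
4577 [539.7 277.4] [ 87.2 392.3] 36.9 0.0111 [537.  277.8]
2634 [442.2 204.1] [ 83.3 392.4] 36.9 0.0114 [440.5 202.3]
0.028
524 [528.9  95.4] [50.4 61.4] 39.0 0.0554 [527.3  96.5]
446 [471.7 171.1] [40.3 70.8] 34.1 0.0368 [470.9 171.8]
626 [412.7 244.3] [52.9 73.7] 36.6 0.0645 [411.4 244.5]
507 [356.7 323.1] [60.3 58. ] 0.8 0.0703 [356.4 322.4]
525 [276.8 474.6] [52.4 69.1] 31.3 0.0559 [279.3 469.1]
```

View pics/crop.png

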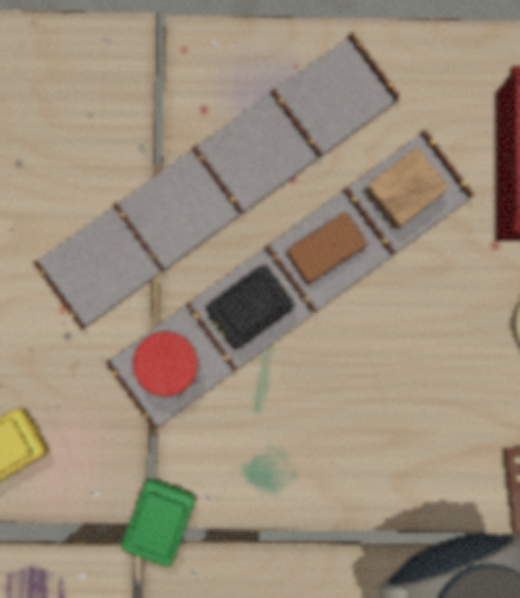

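The crop confirms the order: red pot, black battery, cork and wood, with the black battery at crop pixel (250,305). Next I'll refine the rack poses from the dividers and compute the first transit.

```bash
cat >> h.py <<'E'
YAW=np.radians(36.9);EX=np.array([np.cos(YAW),np.sin(YAW)]);EY=np.array([-EX[1],EX[0]])
C0=np.array([.539,.277])
def rectify(p,z,xr=(-190,70),yr=(-220,220)):  # mm about C0 in rack axes; row=-x, col=-y
    xs=np.arange(xr[1],xr[0],-1);ys=np.arange(yr[1],yr[0],-1)
    X=C0+(xs[:,None,None]*EX+ys[None,:,None]*EY)/1000
    c=(np.dstack([X,np.full(X.shape[:2],z)])-p['eye'])@R.from_quat(p['attitude']).as_matrix()
    return cv2.remap(p['img'],(c[...,0]/c[...,2]*p['fx']+p['cx']).astype(np.float32),(c[...,1]/c[...,2]*p['fy']+p['cy']).astype(np.float32),cv2.INTER_LINEAR),xs,ys
E
python3 - <<'E'
from h import *
p=optics.get_image("top")
g,xs,ys=rectify(p,.024);cv2.imwrite("pics/rect.png",cv2.resize(g,None,fx=1.8,fy=1.8))
gray=g.mean(2)
for name,lo,hi in(("empty",-30,30),("fullnear",-155,-148),("fullfar",-92,-86)):
    pr=gray[(xs>lo)&(xs<hi)].mean(0);out=[]
    for c in(190,95,0,-95,-190):
        m=abs(ys-c)<14;q=np.clip(np.percentile(pr[m],60)-pr[m]-8,0,None);out.append(round(float((q*ys[m]).sum()/q.sum()),1))
    print(name,out,np.mean(out).round(2))
# rack long edges at z=.010 : saturation
g2,xs,ys=rectify(p,.010)
sat=cv2.cvtColor(g2,cv2.COLOR_BGR2HSV)[...,1].astype(float)
for c in(142,47,-48,-142):
    pr=sat[:,abs(ys-c)<30].mean(1);d=np.gradient(cv2.GaussianBlur(pr,(1,5),0).ravel() if 0 else np.convolve(pr,np.ones(3)/3,'same'))
    f=lambda a,b,s:(lambda m:round(float((np.clip(s*d[m],0,None)**2*xs[m]).sum()/(np.clip(s*d[m],0,None)**2).sum()),1))((xs>a)&(xs<b))
    print(c,'empty far/near',f(30,50,-1),f(-50,-30,1),'full far/near',f(-90,-70,-1),f(-170,-150,1))
togo(.45,-.15,.23)
E
```

```text
empty [190.8, 97.2, 2.8, -91.6, -185.7] 2.7
fullnear [191.7, 96.8, 2.6, -92.1, -185.8] 2.64
fullfar [191.0, 97.1, 2.7, -91.9, -185.9] 2.6
142 empty far/near 38.6 -40.4 full far/near -79.7 -159.8
47 empty far/near 39.2 -40.2 full far/near -80.9 -159.8
-48 empty far/near 39.0 -40.1 full far/near -80.8 -159.7
-142 empty far/near 39.3 -39.7 full far/near -80.5 -159.4
tool delta mm [ 348.2 -277.9    1.3] /25: [ 13.927 -11.115   0.051] ypos yaw -65.66 z [ 0.  0. -1.]
```

View pics/rect.png

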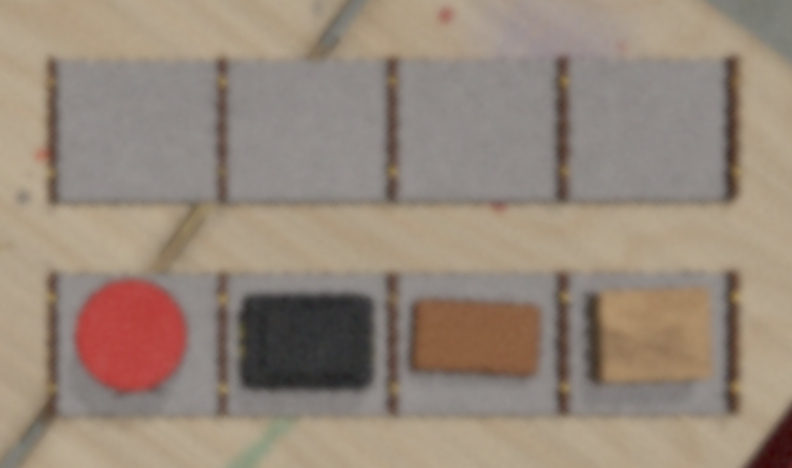

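The rectified picture shows the racks square. The empty rack's centre is about (0.537, 0.279), the full rack is 120 mm nearer, and the pot is at (130,336) in the leftmost bay. I'll turn the tool to the rack yaw first. After that, tool x points left along the row and tool y points away from the robot.

Call:
step_arm(plan=[[[0,0,0,0,0,-1,1],[0,0,0,0,0,-1,1],[0,0,0,0,0,-1,1],[0,0,0,0,0,-1,1],[0,0,0,0,0,-1,1],[0,0,0,0,0,-1,1],[0,0,0,0,0,-1,1],[0,0,0,0,0,-1,1],[0,0,0,0,0,-1,1],[0,0,0,0,0,-1,1],[0,0,0,0,0,-0.26,1]]], grip_force=50)

```text
time_s: 2.38
tcp_pos: [0.2473, -0.5467, 0.2313]
tool_rot: [0.445, 0.895, 0.0, -0.0]
ft_force: [-0.3, 0.3, -0.6]
gripper_width: 0.0853
finger_force: 0.0
```

```bash
python3 - <<'E'
from h import *
togo(.42,-.2,.23);togo(.45,0.05,.23);togo(.3567,.3231,.23)
E
```

```text
tool delta mm [172.3 346.9   1.3] /25: [ 6.892 13.876  0.052] ypos yaw 37.1 z [ 0.  0. -1.]
tool delta mm [353.6 521.6   1.3] /25: [14.143 20.866  0.052] ypos yaw 37.1 z [ 0.  0. -1.]
tool delta mm [627.7 612.    1.3] /25: [25.107 24.479  0.052] ypos yaw 37.1 z [ 0.  0. -1.]
```

Call:
step_arm(plan=[[[0.5,1,0,0,0,0,1],[0.5,1,0,0,0,0,1],[0.5,1,0,0,0,0,1],[0.5,1,0,0,0,0,1],[0.5,1,0,0,0,0,1],[0.5,1,0,0,0,0,1],[0.5,1,0,0,0,0,1],[0.5,1,0,0,0,0,1],[0.5,1,0,0,0,0,1],[0.5,1,0,0,0,0,1],[0.5,1,0,0,0,0,1],[0.5,1,0,0,0,0,1]]])

```text
time_s: 3.88
tcp_pos: [0.3972, -0.2457, 0.2314]
tool_rot: [0.447, 0.895, -0.0, 0.0]
ft_force: [0.0, 0.2, 0.9]
gripper_width: 0.0852
finger_force: 0.0
```

Call:
step_arm(plan=[[[0.5,1,0,0,0,0,1],[0.5,1,0,0,0,0,1],[1,1,0,0,0,0,1],[1,1,0,0,0,0,1],[1,1,0,0,0,0,1],[1,1,0,0,0,0,1],[1,1,0,0,0,0,1],[1,1,0,0,0,0,1],[1,1,0,0,0,0,1]]])

```text
time_s: 5.0
tcp_pos: [0.4566, 0.0497, 0.2315]
tool_rot: [0.447, 0.895, 0.0, 0.0]
ft_force: [-0.0, 0.5, 0.3]
gripper_width: 0.0855
finger_force: 0.0
```

Call:
step_arm(plan=[[[1,0.33,0,0,0,0,1],[1,0.33,0,0,0,0,1],[1,0.33,0,0,0,0,1],[1,0.33,0,0,0,0,1],[1,0.33,0.2,0,0,0,1],[1,0.33,0.4,0,0,0,1],[1,0.33,0.4,0,0,0,1],[1,0.33,0.4,0,0,0,1],[1,0.33,0.4,0,0,0,1],[1,0.33,0.4,0,0,0,1],[1,0.33,0.3,0,0,0,1],[0,0,0,0,0,0,1]]])

```text
time_s: 6.5
tcp_pos: [0.3629, 0.3237, 0.1679]
tool_rot: [0.446, 0.895, -0.001, -0.0]
ft_force: [0.1, 0.1, 0.3]
gripper_width: 0.0855
finger_force: 0.0
```

```bash
python3 - <<'E'
from h import *
togo(.3567,.3231,.03)
E
```

```text
tool delta mm [  3.2  -5.1 137.9] /25: [ 0.128 -0.205  5.518] ypos yaw 37.08 z [-1.4e-03 -8.0e-04 -1.0e+00]
```

Call:
step_arm(plan=[[[0.13,-0.2,0.9,0,0,0.02,1],[0,0,1,0,0,0,1],[0,0,1,0,0,0,1],[0,0,1,0,0,0,1],[0,0,1,0,0,0,1],[0,0,0.6,0,0,0,1],[0,0,0.4,0,0,0,1],[0,0,0,0,0,0,1],[0,0,0,0,0,0,0.4],[0,0,0,0,0,0,0.4],[0,0,0,0,0,0,0.4],[0,0,0,0,0,0,0.4]]])

```text
time_s: 8.0
tcp_pos: [0.3586, 0.323, 0.0227]
tool_rot: [0.448, 0.894, 0.001, 0.001]
ft_force: [-1.1, 0.2, 6.2]
gripper_width: 0.0592
finger_force: 53.3
```

```bash
python3 - <<'E'
from h import *
togo(.3567,.3231,.02)
p=optics.get_image("scene");u,v=map(int,proj(p,[.36,.32,.06]));cv2.imwrite("pics/g1.png",cv2.resize(p['img'][v-60:v+60,u-80:u+80],None,fx=4,fy=4));s=bot.sense();print(s['gripper_width'],s['finger_force'])
E
```

```text
tool delta mm [ 1.2 -1.5  2.7] /25: [ 0.047 -0.059  0.107] ypos yaw 36.74 z [ 0.0019  0.0014 -1.    ]
0.05962864330577265 53.320854753255844
```

View pics/g1.png

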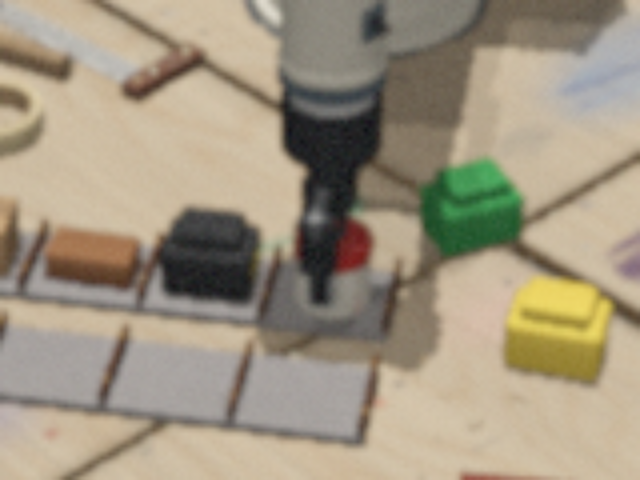

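The scene picture shows the fingers on the pot's body at (320,280), below the lid. Lifting and carrying to the far rack's rightmost bay.

Call:
step_arm(plan=[[[0,0,-0.6,0,0,0,0.4],[0,0,-1,0,0,0,0.4],[0,0,-1,0,0,0,0.4],[0,0,-1,0,0,0,0.4],[-0.6,0.3,-0.4,0,0,0,0.4],[-1,0.4,0,0,0,0,0.4],[-1,0.4,0,0,0,0,0.4],[-1,0.4,0,0,0,0,0.4],[-1,0.4,0,0,0,0,0.4],[-1,0.4,0,0,0,0,0.4],[-1,0.4,0,0,0,0,0.4],[-1,0.4,0,0,0,0,0.4]]])

```text
time_s: 9.55
tcp_pos: [0.5347, 0.215, 0.1203]
tool_rot: [0.448, 0.894, -0.001, -0.0]
ft_force: [-0.1, 0.2, -1.3]
gripper_width: 0.0597
finger_force: 53.9
```

Call:
step_arm(plan=[[[-1,0.4,0,0,0,0,0.4],[-1,0.4,0,0,0,0,0.4],[-1,0.4,0,0,0,0,0.4],[-0.8,0.35,0,0,0,0,0.4],[0,0,0,0,0,0,0.4],[0,0,0,0,0,0,0.4]]])

```text
time_s: 10.3
tcp_pos: [0.6211, 0.1634, 0.1205]
tool_rot: [0.448, 0.894, -0.0, -0.001]
ft_force: [0.1, -0.5, -0.9]
gripper_width: 0.0595
finger_force: 54.0
```

```bash
python3 - <<'E'
from h import *
togo(.6227,.1648,.023);s=bot.sense();print(s['gripper_width'],s['finger_force'])
p=optics.get_image("top");w=cloud(p);hsv=cv2.cvtColor(p['img'],cv2.COLOR_BGR2HSV)
red=((hsv[...,0]<8)|(hsv[...,0]>172))&(hsv[...,1]>130)&(abs(w[...,0]-.62)<.06)&(abs(w[...,1]-.165)<.06)
for r in rect(w,red):print(*r)
E
```

```text
tool delta mm [ 0.1  2.2 97.5] /25: [0.005 0.089 3.902] ypos yaw 36.72 z [-1.5e-03 -1.0e-04 -1.0e+00]
0.059481519804995914 54.0060929954052
```

Call:
step_arm(plan=[[[0,0.09,0.9,0,0,-0.02,0.4],[0,0,1,0,0,0,0.4],[0,0,1,0,0,0,0.4],[0,0,0.5,0,0,0,0.4],[0,0,0.3,0,0,0,0.4],[0,0,0.12,0,0,0,0.4],[0,0,0,0,0,0,0.4],[0,0,0,0,0,0,0.8],[0,0,0,0,0,0,1],[0,0,0,0,0,0,1]]])

```text
time_s: 11.6
tcp_pos: [0.6236, 0.165, 0.0262]
tool_rot: [0.447, 0.895, 0.0, 0.0]
ft_force: [1.1, -0.4, 0.2]
gripper_width: 0.0856
finger_force: 0.0
```

Call:
step_arm(plan=[[[0,0,-0.5,0,0,0,1],[0,0,-1,0,0,0,1],[0,0,-1,0,0,0,1],[0,0,-1,0,0,0,1],[0.5,-0.5,-1,0,0,0,1],[1,-1,0,0,0,0,1],[1,-1,0,0,0,0,1],[1,-1,0,0,0,0,1],[1,-1,0,0,0,0,1],[1,0,0,0,0,0,1],[1,0,0,0,0,0,1],[0,0,0,0,0,0,1]]])

```text
time_s: 13.1
tcp_pos: [0.4353, 0.2283, 0.1396]
tool_rot: [0.446, 0.895, 0.001, 0.001]
ft_force: [1.5, -0.3, 0.8]
gripper_width: 0.0849
finger_force: 0.0
```

```bash
python3 - <<'E'
from h import *
togo(.4127,.2443,.02)
p=optics.get_image("top");w=cloud(p)
reg=(w[...,0]>.57)&(w[...,0]<.68)&(w[...,1]>.11)&(w[...,1]<.22)&(w[...,2]>.028)&(w[...,2]<.1)
for r in rect(w,reg):print(*r)
E
```

```text
tool delta mm [ 26.5  -8.6 119.6] /25: [ 1.058 -0.343  4.783] ypos yaw 37.07 z [ 1.6e-03  9.0e-04 -1.0e+00]
534 [622.4 165.8] [60.1 60.1] 73.2 0.0703 [619.8 166.4]
```

The pot stands within about 1 mm of its bay's middle. Battery next.

Call:
step_arm(plan=[[[1,-0.34,0,0,0,0.03,1],[0.06,0,1,0,0,0,1],[0,0,1,0,0,0,1],[0,0,1,0,0,0,1],[0,0,1,0,0,0,1],[0,0,0.5,0,0,0,1],[0,0,0.3,0,0,0,1],[0,0,0,0,0,0,1],[0,0,0,0,0,0,0.3],[0,0,0,0,0,0,0.3],[0,0,0,0,0,0,0.3],[0,0,0,0,0,0,0.3]]], grip_force=80)

```text
time_s: 14.65
tcp_pos: [0.4138, 0.2438, 0.0195]
tool_rot: [0.449, 0.894, 0.001, 0.001]
ft_force: [1.1, 1.7, 5.6]
gripper_width: 0.0504
finger_force: 86.6
```

```bash
python3 - <<'E'
from h import *
togo(.4127,.2443,.02);togo(.5656,.2408,.02);s=bot.sense();print(s['gripper_width'],s['finger_force'])
E
```

```text
tool delta mm [ 1.1 -0.5 -0.5] /25: [ 0.043 -0.022 -0.02 ] ypos yaw 36.64 z [ 0.0021  0.001  -1.    ]
tool delta mm [-93.  120.1  -0.2] /25: [-3.719  4.802 -0.008] ypos yaw 36.64 z [ 0.0021  0.001  -1.    ]
0.050374974002834236 86.64249658584595
```

Call:
step_arm(plan=[[[0,0,-0.6,0,0,0,0.3],[0,0,-1,0,0,0,0.3],[0,0,-1,0,0,0,0.3],[0,0,-1,0,0,0,0.3],[-0.5,0.6,-0.4,0,0,0,0.3],[-0.8,1,0,0,0,0,0.3],[-0.8,1,0,0,0,0,0.3],[-0.8,1,0,0,0,0,0.3],[-0.5,0.8,0,0,0,0,0.3],[-0.35,0.4,0,0,0,0,0.3],[0,0,0,0,0,0,0.3],[0,0,0,0,0,0,0.3]]])

```text
time_s: 16.15
tcp_pos: [0.5644, 0.2397, 0.1179]
tool_rot: [0.449, 0.894, -0.0, -0.001]
ft_force: [-0.8, 0.2, -7.0]
gripper_width: 0.0507
finger_force: 85.6
```

```bash
python3 - <<'E'
from h import *
togo(.5656,.2408,.02);s=bot.sense();print(s['gripper_width'],s['finger_force'],s['ft_force'],s['ft_torque'])
p=optics.get_image("scene");u,v=map(int,proj(p,[.565,.24,.12]));cv2.imwrite("pics/g2.png",cv2.resize(p['img'][v-60:v+60,u-80:u+80],None,fx=4,fy=4))
E
```

```text
tool delta mm [ 0.1  1.7 97.9] /25: [3.000e-03 7.000e-02 3.917e+00] ypos yaw 36.65 z [-1.5e-03 -3.0e-04 -1.0e+00]
0.05070588535737864 85.58586716651917 [-0.82089407  0.21909831 -7.0372157 ] [-0.01381158  0.01386398  0.05151727]
```

View pics/g2.png

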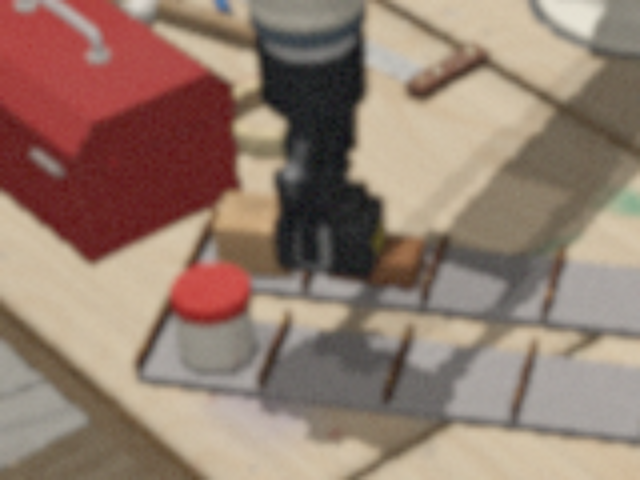

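The battery at (330,230) hangs level, and the pot at (212,320) stands in the far-right bay. Lowering the battery.

Call:
step_arm(plan=[[[0,0.07,0.9,0,0,-0.025,0.3],[0,0,1,0,0,0,0.3],[0,0,1,0,0,0,0.3],[0,0,0.5,0,0,0,0.3],[0,0,0.3,0,0,0,0.3],[0,0,0.18,0,0,0,0.3],[0,0,0,0,0,0,0.3],[0,0,0,0,0,0,0.7],[0,0,0,0,0,0,1],[0,0,0,0,0,0,1]]])

```text
time_s: 17.45
tcp_pos: [0.5675, 0.2411, 0.0227]
tool_rot: [0.447, 0.894, 0.001, 0.001]
ft_force: [-0.1, -0.3, -0.1]
gripper_width: 0.0854
finger_force: 0.0
```

Call:
step_arm(plan=[[[0,0,-0.5,0,0,0,1],[0,0,-1,0,0,0,1],[0,0,-1,0,0,0,1],[0,0,-1,0,0,0,1],[0,-0.6,-0.4,0,0,0,1],[0,-1,0,0,0,0,1],[0,-1,0,0,0,0,1],[0,-1,0,0,0,0,1],[0,-1,0,0,0,0,1],[0,0,0,0,0,0,1],[0,0,0,0,0,0,1]]])

```text
time_s: 18.82
tcp_pos: [0.4754, 0.1721, 0.1197]
tool_rot: [0.447, 0.894, 0.001, 0.001]
ft_force: [0.1, 0.7, 0.1]
gripper_width: 0.0852
finger_force: 0.0
```

```bash
python3 - <<'E'
from h import *
togo(.4717,.1711,.014)
p=optics.get_image("top");w=cloud(p)
reg=(w[...,0]>.43)&(w[...,0]<.68)&(w[...,1]>.05)&(w[...,1]<.32)&(w[...,2]>.028)&(w[...,2]<.085)
for r in rect(w,reg):print(*r)
E
```

```text
tool delta mm [  1.4  -3.8 105.7] /25: [ 0.057 -0.15   4.226] ypos yaw 36.89 z [ 1.6e-03  7.0e-04 -1.0e+00]
503 [623.1 165.7] [58.3 61.9] 21.9 0.0704 [621.4 167. ]
440 [565.8 242.1] [52.3 73.2] 38.4 0.0648 [562.7 251. ]
```

Call:
step_arm(plan=[[[0.06,-0.15,0.6,0,0,0.28,1],[0,0,1,0,0,0,1],[0,0,1,0,0,0,1],[0,0,0.9,0,0,0,1],[0,0,0.5,0,0,0,1],[0,0,0.2,0,0,0,1],[0,0,0,0,0,0,1],[0,0,0,0,0,0,0.2],[0,0,0,0,0,0,0.2],[0,0,0,0,0,0,0.2],[0,0,0,0,0,0,0.2],[0,0,0,0,0,0,0.2]]], grip_force=50)

```text
time_s: 20.38
tcp_pos: [0.4713, 0.1708, 0.0146]
tool_rot: [0.469, 0.883, 0.001, 0.001]
ft_force: [-0.1, 0.0, 5.5]
gripper_width: 0.039
finger_force: 53.2
```

```bash
python3 - <<'E'
from h import *
togo(.4717,.1711,.014);togo(.5086,.3168,.014);s=bot.sense();print(s['gripper_width'],s['finger_force'])
E
```

```text
tool delta mm [0.  0.5 0.6] /25: [0.001 0.018 0.025] ypos yaw 34.09 z [ 1.4e-03  4.0e-04 -1.0e+00]
tool delta mm [100.  112.7   0.7] /25: [4.001 4.507 0.029] ypos yaw 34.09 z [ 1.4e-03  4.0e-04 -1.0e+00]
0.03901628363068126 53.220566511154175
```

Call:
step_arm(plan=[[[0,0,-0.6,0,0,0,0.2],[0,0,-1,0,0,-0.28,0.2],[0,0,-1,0,0,0,0.2],[0,0,-1,0,0,0,0.2],[0.5,0.6,-0.4,0,0,0,0.2],[0.8,1,0,0,0,0,0.2],[0.8,1,0,0,0,0,0.2],[0.8,1,0,0,0,0,0.2],[0.5,0.7,0,0,0,0,0.2],[0.37,0.4,0,0,0,0,0.2],[0,0,0,0,0,0,0.2],[0,0,0,0,0,0,0.2]]])

```text
time_s: 21.88
tcp_pos: [0.5081, 0.3159, 0.1139]
tool_rot: [0.447, 0.894, -0.0, 0.0]
ft_force: [-1.2, 0.1, -1.1]
gripper_width: 0.039
finger_force: 52.7
```

```bash
python3 - <<'E'
from h import *
togo(.5086,.3168,.015);s=bot.sense();print(s['gripper_width'],s['finger_force'],s['ft_force'])
p=optics.get_image("scene");u,v=map(int,proj(p,[.51,.31,.1]));cv2.imwrite("pics/g3.png",cv2.resize(p['img'][v-60:v+60,u-80:u+80],None,fx=4,fy=4))
E
```

```text
tool delta mm [ 0.4  1.  98.9] /25: [0.016 0.038 3.955] ypos yaw 36.87 z [-2.e-04 -4.e-04 -1.e+00]
0.03900522891132311 52.703858613967896 [-1.16120703  0.05536972 -1.05061039]
```

View pics/g3.png

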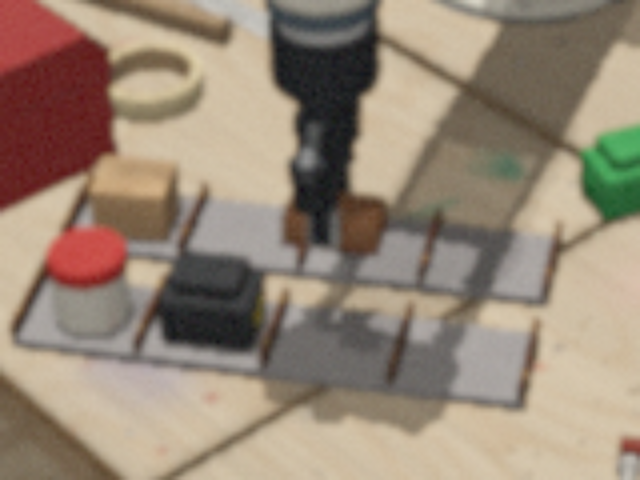

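The cork block is held level at (335,225). The battery at (212,300) and the pot stand well. Lowering, then on to the wood block.

Call:
step_arm(plan=[[[0.02,0.04,0.9,0,0,0,0.2],[0,0,1,0,0,0,0.2],[0,0,1,0,0,0,0.2],[0,0,0.5,0,0,0,0.2],[0,0,0.3,0,0,0,0.2],[0,0,0.2,0,0,0,0.2],[0,0,0,0,0,0,0.2],[0,0,0,0,0,0,0.6],[0,0,0,0,0,0,1],[0,0,0,0,0,0,1]]])

```text
time_s: 23.18
tcp_pos: [0.5089, 0.3177, 0.0167]
tool_rot: [0.447, 0.895, 0.0, 0.0]
ft_force: [0.3, 0.5, 0.8]
gripper_width: 0.0845
finger_force: 0.0
```

Call:
step_arm(plan=[[[0,0,-0.5,0,0,0,1],[0,0,-1,0,0,0,1],[0,0,-1,0,0,0,1],[0,0,-1,0,0,0,1],[0,-0.6,-1,0,0,0,1],[-1,-1,0,0,0,0,1],[-1,-1,0,0,0,0,1],[-1,-1,0,0,0,0,1],[-1,-1,0,0,0,0,1],[-1,0,0,0,0,0,1],[-1,0,0,0,0,0,1],[-1,0,0,0,0,0,1]]])

```text
time_s: 24.68
tcp_pos: [0.5224, 0.1079, 0.1302]
tool_rot: [0.447, 0.894, 0.001, 0.001]
ft_force: [0.3, 0.2, -0.2]
gripper_width: 0.0855
finger_force: 0.0
```

```bash
python3 - <<'E'
from h import *
togo(.5289,.0954,.018)
p=optics.get_image("top");w=cloud(p)
reg=(w[...,0]>.4)&(w[...,0]<.68)&(w[...,1]>.05)&(w[...,1]<.42)&(w[...,2]>.028)&(w[...,2]<.085)
for r in rect(w,reg):print(*r)
E
```

```text
tool delta mm [-13.8  -2.5 112.2] /25: [-0.553 -0.099  4.487] ypos yaw 36.89 z [ 1.7e-03  3.0e-04 -1.0e+00]
474 [622.8 170. ] [52.3 61.1] 83.6 0.0704 [620.3 169.6]
640 [565.5 241.9] [53.8 72.7] 36.5 0.0636 [562.5 241.7]
448 [508.5 317.5] [40.5 69.7] 36.8 0.0365 [508.  317.3]
```

Call:
step_arm(plan=[[[-0.55,-0.1,0.5,0,0,-0.21,1],[0,0,1,0,0,0,1],[0,0,1,0,0,0,1],[0,0,1,0,0,0,1],[0,0,0.6,0,0,0,1],[0,0,0.3,0,0,0,1],[0,0,0,0,0,0,1],[0,0,0,0,0,0,0.3],[0,0,0,0,0,0,0.3],[0,0,0,0,0,0,0.3],[0,0,0,0,0,0,0.3]]])

```text
time_s: 26.1
tcp_pos: [0.5287, 0.0962, 0.0199]
tool_rot: [0.431, 0.903, 0.001, 0.001]
ft_force: [0.8, 0.1, 6.4]
gripper_width: 0.0494
finger_force: 52.9
```

```bash
python3 - <<'E'
from h import *
togo(.5289,.0954,.02);togo(.4515,.3928,.02);s=bot.sense();print(s['tcp_pos'],s['gripper_width'],s['finger_force'],(np.array([.4515,.3928])-s['tcp_pos'][:2])@np.c_[EY,EX]/.025)
E
```

```text
tool delta mm [-0.7 -0.4 -0.1] /25: [-0.028 -0.015 -0.004] ypos yaw 38.99 z [ 2.e-03  2.e-04 -1.e+00]
tool delta mm [ 2.792e+02  1.266e+02 -2.000e-01] /25: [ 1.1166e+01  5.0640e+00 -8.0000e-03] ypos yaw 38.99 z [ 2.e-03  2.e-04 -1.e+00]
[0.52874206 0.09617446 0.01989523] 0.049399804372705004 52.90512442588806 [11.34338336  4.65322728]
```

Call:
step_arm(plan=[[[0,0,-0.6,0,0,0,0.3],[0,0,-1,0,0,0.21,0.3],[0,0,-1,0,0,0,0.3],[0,0,-1,0,0,0,0.3],[0.6,0.3,-0.4,0,0,0,0.3],[1,0.4,0,0,0,0,0.3],[1,0.4,0,0,0,0,0.3],[1,0.4,0,0,0,0,0.3],[1,0.4,0,0,0,0,0.3],[1,0.4,0,0,0,0,0.3],[1,0.4,0,0,0,0,0.3],[1,0.4,0,0,0,0,0.3]]])

```text
time_s: 27.6
tcp_pos: [0.4746, 0.2962, 0.118]
tool_rot: [0.447, 0.895, -0.001, -0.001]
ft_force: [0.6, 0.0, -1.2]
gripper_width: 0.0494
finger_force: 52.4
```

Call:
step_arm(plan=[[[1,0.4,0,0,0,0,0.3],[1,0.4,0,0,0,0,0.3],[1,0.4,0,0,0,0,0.3],[0.75,0.35,0,0,0,0,0.3],[0,0,0,0,0,0,0.3],[0,0,0,0,0,0,0.3]]])

```text
time_s: 28.35
tcp_pos: [0.4506, 0.3925, 0.1185]
tool_rot: [0.447, 0.895, -0.0, 0.0]
ft_force: [1.9, -1.1, -0.4]
gripper_width: 0.0497
finger_force: 52.4
```

```bash
python3 - <<'E'
from h import *
togo(.4515,.3928,.0205);s=bot.sense();print(s['gripper_width'],s['finger_force'],s['ft_force'])
E
```

```text
tool delta mm [-0.3  0.9 98. ] /25: [-0.011  0.037  3.919] ypos yaw 36.89 z [-3.e-04 -8.e-04 -1.e+00]
0.04967882688709707 52.41137981414795 [ 1.86788836 -1.0991443  -0.4402043 ]
```

Call:
step_arm(plan=[[[0,0.04,0.9,0,0,0,0.3],[0,0,1,0,0,0,0.3],[0,0,1,0,0,0,0.3],[0,0,0.5,0,0,0,0.3],[0,0,0.3,0,0,0,0.3],[0,0,0.2,0,0,0,0.3],[0,0,0,0,0,0,0.3],[0,0,0,0,0,0,0.7],[0,0,0,0,0,0,1],[0,0,0,0,0,0,1]]])

```text
time_s: 29.6
tcp_pos: [0.4517, 0.3936, 0.0218]
tool_rot: [0.447, 0.895, 0.0, 0.0]
ft_force: [0.1, -0.4, -0.9]
gripper_width: 0.0852
finger_force: 0.0
```

Call:
step_arm(plan=[[[0,0,-0.5,0,0,0,1],[0,0,-1,0,0,0,1],[0,0,-1,0,0,0,1],[0,0,-1,0,0,0,1],[0,0,-1,0,0,0,1],[0,-1,-1,0,0,0,1],[0,-1,-1,0,0,0,1],[0,-1,0,0,0,0,1],[0,-1,0,0,0,0,1],[0,-1,0,0,0,0,1],[0,0,0,0,0,0,1],[0,0,0,0,0,0,1]]])

```text
time_s: 31.1
tcp_pos: [0.352, 0.3188, 0.1845]
tool_rot: [0.447, 0.894, 0.001, 0.0]
ft_force: [0.3, 1.2, -0.4]
gripper_width: 0.0855
finger_force: 0.0
```

```bash
python3 - <<'E'
from h import *
for n in("top","scene"):
    p=optics.get_image(n)
    if n=="top":
        w=cloud(p);reg=(w[...,0]>.4)&(w[...,0]<.68)&(w[...,1]>.05)&(w[...,1]<.46)&(w[...,2]>.028)&(w[...,2]<.085)
        for r in rect(w,reg):print(*r,'rack xy',np.round((r[1]-[537.1,278.8])@np.c_[EX,EY],1))
        a=p['img'][140:370,180:480]
    else: b=p['img'][170:330,200:420]
cv2.imwrite("pics/end.png",np.vstack([cv2.resize(a,(440,300)),cv2.resize(b,(440,300))]))
E
```

```text
536 [621.7 166.5] [60.7 59.9] 45.6 0.0701 [619.6 166.4] rack xy [   0.2 -140.6]
633 [565.6 241.7] [53.  73.4] 37.7 0.0634 [562.5 241.7] rack xy [  0.5 -46.8]
442 [508.8 317.5] [40.6 70.1] 36.6 0.0363 [508.4 317.2] rack xy [ 0.6 47.9]
512 [452.6 392.9] [50.9 59.8] 36.9 0.0554 [451.6 392.1] rack xy [  0.9 142. ]
```

View pics/end.png

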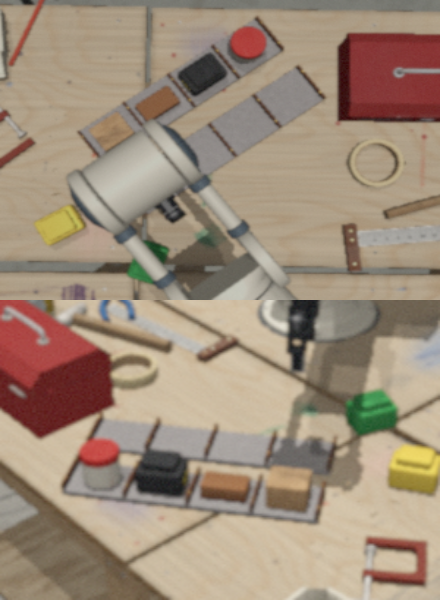

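All four stand upright and centred to within about 2 mm. From left to right in the top view they are wood (112,132), cork (157,103), battery (203,73) and pot (248,42), which is the reverse order asked for. The arm is clear.

```bash
python3 -c "
from plant import bot
print(bot.hand_in())"
```

```text
the job is handed in; nothing more can be done
None
```

The job is handed in: all four things stand upright in the empty rack in reverse order, each within about 2 mm of its bay's middle, after about 31 s; the arm went nowhere near the tape and hammer.

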